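Clamp the sieve stack on the shaker

ROBOT

A 7-joint arm with a two-finger parallel gripper is mounted at the origin on the work surface. World frame = base frame: x ahead of the robot, y to its left, z up, the work surface at z = 0. Lengths are in mm, angles in rad, forces in N, time in s.
With the tool pointing down it reaches from about 425 to 825 mm from the base axis. Payload 3.6 kg.
Tool frame: the origin (TCP) lies at the very end of the fingers, on their centre line; the grasp point (between the pads) lies 19 mm behind it (robot.grip_point_offset is the distance from the TCP to the grasp point, in mm); z points along the fingers, y is the direction in which the jaws open and shut (so a half turn about z gives the same grasp; the last joint's range is limited). The gripper opens to 85 mm and grips with 20 to 120 N. Pads are 22 mm wide; open, the fingers measure 114 mm over their backs; the gripper's body (76 mm by 85 mm) begins 54 mm behind the grasp point. The pads swing forward as they close: fully open they stand 13 mm farther back than shut.
Start: joints at [-0.026, 0.615, -0.013, 1.423, 0.008, 1.103, -0.04], TCP at [649.971, 0.023, 231.297] pointing down, gripper open.
Joint ranges: [-3.12, 3.12], [-0.3, 2.06], [-1.34, 1.32], [0.26, 2.42], [-1.36, 4.5], [0.01, 1.98], [-2.84, 2.84]. Speed limits (rad/s): [2.79, 2.79, 3.14, 3.14, 3.14, 3.14, 3.14].

INTERFACE

Orientations are given as [roll, pitch, yaw] about the fixed x, y, z axes, in that order (R = Rz(yaw) Ry(pitch) Rx(roll)).
In Python, from cell import sense, imaging, robot gives the robot as it stands.
- The arm moves only by the tool apply_moves, never from a script. Its argument "motion" is a list of rows, each an object with "claw": the closure, from 0 (fully open) to 1 (shut); "linear": the shift along the tool's x, y, z in cm, a list of three; "yaw": the turn about the tool's z in degrees. A call has 1 to 5 rows; each row shifts and turns the pose as measured when the row begins, along the tool's axes as they then stand; what a row does not reach is not made up. A row lasts 1/10 s, in which the tool goes at most 50 mm and 8.59 degrees, less where a joint would pass 70% of its speed; a pose out of reach is approached as far as the arm can. A call is refused whole if a number of a shift passes 5 or a number of a turn 8.59, either way. A call with a gripper value outside its range is refused whole. The fingers move at their own pace and stop on an object; the grip force is fixed at half the most. Time passes only in rows, so rows that do not move let the fingers close. It gives the time, the measured TCP pose, the force and the opening at its end, in the units of the state.
- sense(): the state, without advancing time (a new reading comes with each control period).
- imaging.camera(name): name is "scene" or "side" or "wrist"; returns a dict with "color" (420x560x3 uint8, red, green, blue), "intrinsics" (3x3 intrinsics, pixels), "camera_from_world" (4x4, takes a point from world to camera coordinates). Camera axes: x right, y down, z forward; pixel columns grow to the right and rows downward; lengths in mm; the calibration is good to about 2 mm. A picture is of the moment at which its call begins. There is no depth.
- robot.job_done(): hands the job in, once; it reports no verdict.
The state is a dict: "time_s": time; "joint_positions": joint angles; "qd": joint speeds; "joint_efforts": joint torques, N m; "tcp_pos": TCP position; "tool_rot": TCP orientation; "force": force on the tool from outside, world axes, zero at the start; "ft_torque": the same for the moment, N m; "finger_gap": finger opening in mm.
Only numpy, scipy, OpenCV 4.12 (cv2) and the standard library are available. Lean on these libraries where they do the work, as an engineer would, in place of code of your own. Each camera call takes 0.05 s, during which the arm holds its last target. There are 200 camera calls.

TASK

The sieve stack is standing on the shaker with its clamp still open. Push the steel clamp strap round with the outside of a finger until it lies across the lid against its stop post, and only then push the cam lever fully down so that the stack is clamped. Pick nothing up, do not shift the stack, leave the cup, weight and jar where they are, and finish clear of everything.

Things in the scene. Friction and masses are not known exactly. Their poses are not given: they have to be found in the camera images.
- shaker: low cream shaker box with a grey-green top, 220 x 180 mm, top face 55 mm above the bench, fixed to the bench. Origin: at bench level, under the middle of the place where the sieve stack stands; z up. A 24 mm round steel pivot post stands at its +x (85 mm from the origin), a slim dark square stop post (147 mm high) at x = -76 mm, y = -17 mm. Its -x side (dial) roughly faces the robot.
- pivot (a point): point on the strap's vertical pivot axis, at the height of the strap's top face (152 mm above the bench); at x = 85 mm, y = 0 in the shaker's axes
- strap_end (a point): point on the middle line of the strap's top face, 150 mm from the pivot axis and 15 mm before the free end. The strap is a steel bar 165 mm long, 24 mm wide and 12 mm thick; its underside is 140 mm above the bench, 10 mm above the sieve lid. At 85 mm from the pivot it carries the cam lever on its top and a rubber pad underneath; the outer 60 mm is bare.
- strap (a joint): swing angle of the strap about the vertical pivot (rad): 0 = closed, lying over the middle of the lid from the pivot along the shaker's -x, against the stop; positive = swung open to the shaker's +y side (its direction from the pivot is then (-cos q, sin q) in the shaker's axes); range 0 to 1.5. It stays where it is left; about 2 N at the free end moves it.
- lever_hinge (a point): middle of the cam lever's level hinge pin, on the strap, 85 mm from the pivot axis, 164 mm above the bench; the pin runs across the strap
- lever_tip (a point): centre of the round black cross grip (18 mm diameter, 26 mm long across the strap) at the end of the cam lever, 100 mm from the hinge pin. The lever leans back from its hinge towards the pivot end of the strap and folds down that way, onto the strap; it swings round with the strap.
- lever (a joint): how far the cam lever is pushed down (rad): 0 = fully up, the lever rising at 0.9 rad above level; 0.9 = fully down, level, against its stop, tip 164 mm above the bench and 15 mm beyond the pivot axis. Elevation above level = 0.9 minus this value. It stays where it is left; about 3 to 6 N at the tip moves it. Pushing it down drives the rubber pad 6 mm down onto the lid.
- pad: round black rubber pressure pad, 26 mm diameter, under the strap below the lever hinge; origin at the centre of its upper face. With the lever up it clears the lid by 5 mm; with the lever down it presses on it.
- stack: loose stack of small aluminium test sieves with a flat lid, 100 mm diameter, 75 mm high, 0.4 to 0.75 kg, standing between four short pins on the shaker; origin at the centre of its underside, lid top 130 mm above the bench. Not to be moved.
- cup: bystander: open aluminium sample cup, 72 mm diameter, 55 mm high, loose on the bench; origin at the centre of its underside
- weight: bystander: brass knob weight, 42 mm diameter, 58 mm high, loose on the bench; origin at the centre of its underside
- jar: bystander: jar of grain with white cap, 60 mm diameter, 85 mm high, loose on the bench; origin at the centre of its underside

How it is judged (in metres and radians):
On the way, in this order (a step that is already met when the one before it is completed fails the run):
1. the strap lies across the lid at its stop (within 0.07 rad) with the lever still up (less than 0.4 rad pushed) (value of joint strap below 0.07 rad and value of joint lever below 0.4 rad), for 0.2 s.
2. the lever is pushed down (within 0.1 rad of its stop) (value of joint lever above 0.8 rad), for 0.2 s.
At the end, for the whole second after the job is handed in: The strap is closed over the lid within 0.07 rad of its stop, the cam lever is down within 0.1 rad of its stop, the pad presses on the stack's lid with more than 2 N, the stack stands upright at rest within 8 mm of where it was, and cup, weight and jar are within 20 mm of where they were (value of joint strap below 0.07 rad and value of joint lever above 0.8 rad and contact force between pad and stack above 2 N and z of stack in the frame of shaker below 0.059 m and angle between stack's own z axis and vertical below 0.05 rad and distance of stack from where it was at the start of the episode below 0.008 m and linear speed of stack below 0.02 m/s and distance of each of cup, weight, jar from where it was at the start of the episode below 0.02 m); the robot touches nothing.
It fails at once if the lever is pushed down while the strap is not yet over the lid (value of joint lever above 0.45 rad and value of joint strap above 0.12 rad).
It fails at once if the sieve stack is lifted, tipped or shifted (distance of stack from where it was at the start of the episode above 0.008 m or angle between stack's own z axis and vertical above 0.08 rad).
It fails at once if a bystander is moved, lifted or tipped (distance of any of cup, weight, jar from where it was at the start of the episode above 0.02 m or angle between any of cup, weight, jar's own z axis and vertical above 0.3 rad).
It also fails if it takes over 48 s, if anything falls off the work surface, if the arm or the gripper's body presses on something with over 40 N, if the wrist force passes 120 N, or if a joint passes its speed limit or range.

## Working session

There is one attempt and no reset: what is moved stays moved. The work goes in short steps, Python scripts to look and compute and a tool call to move; the robot and the scene stay as the last step left them, time stands still between calls to the robot, and variables do not carry over. Pictures are saved under pics/ and viewed, about 8 in all and at most 12, crops included, and the job is handed in when it is done.

Besides the shell and the picture viewer there is one more tool, called in YAML: its name, and indented under it one key for each argument. apply_moves: Moves the arm, as the interface text tells. Its arguments: {"type":"object","properties":{"motion":{"type":"array"}},"required":["motion"]}

```bash
ls; mkdir -p pics; python3 - <<'E'
from cell import sense, imaging, robot
import cv2,json,numpy as np
s=sense();print(s)
for n in("scene","side"):
    d=imaging.camera(n);cv2.imwrite(f"pics/{n}0.png",d["color"][:,:,::-1])
    np.savez(f"{n}0.npz",K=d["intrinsics"],T=d["camera_from_world"])
    print(np.round(d["intrinsics"],1).tolist(),np.round(d["camera_from_world"],3).tolist())
E
```

```text
pics
{'time_s': 0.0, 'joint_positions': array([-0.02647319,  0.61596558, -0.0126098 ,  1.42493381,  0.00810862,
        1.10340437, -0.04038832]), 'qd': array([-1.57729723e-03,  4.46964938e-04, -8.16818376e-04, -3.45382102e-04,
       -3.65238223e-04,  5.58121901e-05, -9.24250691e-04]), 'joint_efforts': array([ 1.38264377e-04, -4.69217670e+01,  2.59523503e-01, -1.71036780e+01,
        1.00907375e-02,  9.80606623e-03,  4.10031795e-07]), 'tcp_pos': array([ 6.49216713e+02, -1.47430946e-02,  2.30096526e+02]), 'tool_rot': array([-3.13893244e+00,  5.14968669e-05,  1.57084657e+00]), 'force': array([-0.05099887,  0.23185945,  0.22884629]), 'ft_torque': array([-0.04154058, -0.01508147, -0.02301363]), 'finger_gap': 85.17273954791325}
[[400.0, 0.0, 278.7], [0.0, 400.0, 218.0], [0.0, 0.0, 1.0]] [[0.591, 0.806, -0.023, -358.385], [0.452, -0.355, -0.818, -151.546], [-0.668, 0.473, -0.574, 1179.775], [0.0, 0.0, 0.0, 1.0]]
[[392.0, 0.0, 276.2], [0.0, 392.0, 210.2], [0.0, 0.0, 1.0]] [[-0.943, -0.333, -0.008, 549.229], [-0.197, 0.577, -0.793, 221.171], [0.269, -0.746, -0.609, 783.606], [0.0, 0.0, 0.0, 1.0]]
```

View pics/scene0.png

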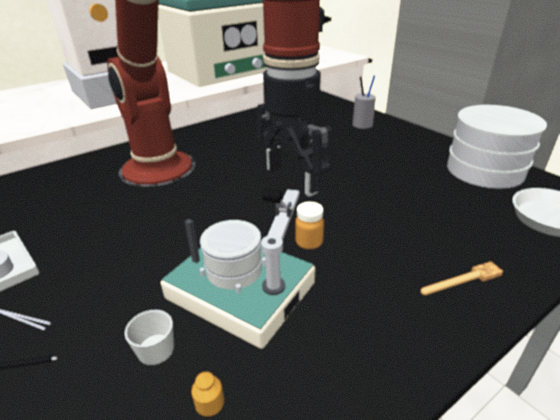

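View pics/side0.png

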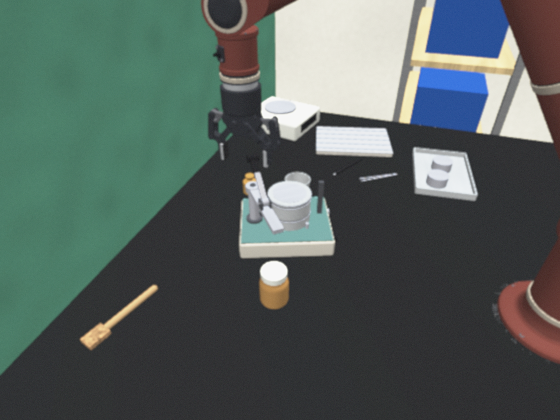

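The scene view shows the pivot post at about (272,243), the lid centre at (231,233), the stop post top at (191,222), and the strap swung toward (293,195), near the jar. The side view shows the strap end near (276,226). I'll enlarge both.

```bash
python3 - <<'E'
import cv2,numpy as np
a=cv2.imread("pics/scene0.png")[170:350,150:340];b=cv2.imread("pics/side0.png")[160:320,220:350]
a=cv2.resize(a,None,fx=2.1,fy=2.1*1,interpolation=2) ;b=cv2.resize(b,None,fx=3,fy=3,interpolation=2)
h=max(a.shape[0],b.shape[0]);c=np.zeros((h,a.shape[1]+b.shape[1],3),np.uint8);c[:a.shape[0],:a.shape[1]]=a;c[:b.shape[0],a.shape[1]:]=b
print(a.shape,b.shape);cv2.imwrite("pics/c1.png",c)
E
```

```text
(378, 399, 3) (480, 390, 3)
```

View pics/c1.png

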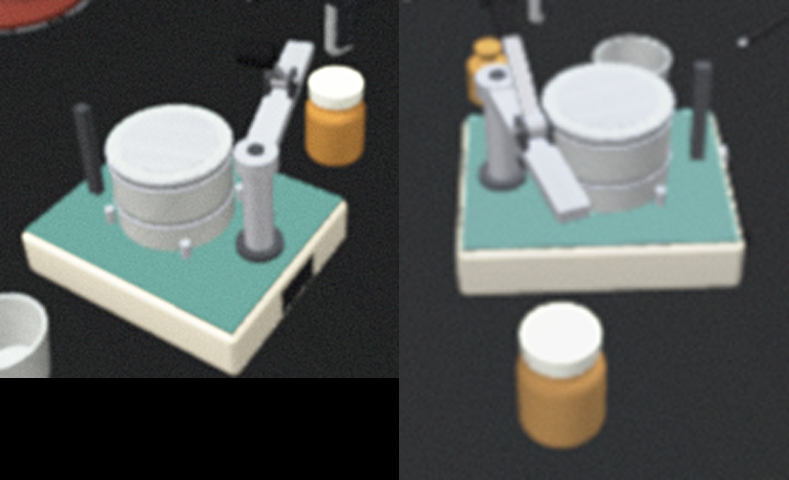

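```bash
cat >h.py <<'E'
import numpy as np,cv2
def P(n):
    d=np.load(n+"0.npz");return d["K"]@d["T"][:3]
def tri(a,b):
    X=cv2.triangulatePoints(P("scene"),P("side"),np.float64(a),np.float64(b));return (X[:3]/X[3]).ravel()
def pj(n,X):
    q=P(n)@np.append(X,1);return q[:2]/q[2]
E
python3 - <<'E'
from h import *
S=lambda u,v:(150+u/2.1,170+v/2.1); D=lambda u,v:(220+(u-399)/3,160+v/3)
R={}
for n,a,b in [("pivot",S(257,150),D(497,76)),("end",S(299,43),D(572,211)),("stop",S(84,106),D(702,64)),("lid",S(170,144),D(608,103)),
 ("jar",S(336,80),D(561,332)),("weight",(206,378),(249.3,174)),("cup",(151,324),(297,180)),("tip",S(255,55),D(508,25))]:
    X=tri(a,b);R[n]=X;print(n,X.round(1),(pj("scene",X)-a).round(1),(pj("side",X)-b).round(1))
p,s,l,e=[R[k][:2] for k in("pivot","stop","lid","end")]
yaw=np.arctan2(*(p-l)[::-1]);v=e-p;print("yaw",yaw,np.linalg.norm(p-l),np.linalg.norm(v))
c,sn=np.cos(yaw),np.sin(yaw);Rm=np.array([[c,sn],[-sn,c]])
print("stop local",Rm@(s-p)+[85,0],"end local",Rm@v,"q",np.arctan2((Rm@v)[1],-(Rm@v)[0]))
E
```

```text
pivot [656.5 -46.4 153.2] [-0.9 -0.4] [-0.6  0.3]
end [550.1  78.4 148.8] [0.2 0.1] [ 0.2 -0.1]
stop [ 513.9 -120.9  147.3] [-0.9 -0.7] [-0.7  0.6]
lid [576.8 -77.8 125. ] [-0.8 -0.4] [-0.5  0.4]
jar [542.4 128.4  84.6] [-0.6 -0.2] [-0.6  0.3]
weight [ 744.5 -224.1   59.4] [-1.5 -0.7] [-0.7  0.4]
cup [ 607.6 -246.9   55. ] [-0. -0.] [-0.  0.]
tip [633.8 -26.2 216.8] [0.8 0.4] [ 0.6 -0.4]
yaw 0.3748304816426198 85.71460266511299 164.03579195426317
stop local [-75.04156477 -17.13750315] end local [-53.37330364 155.10974019] q 1.2393870283078814
```

apply_moves:
  motion:
    - {"claw": 0, "linear": [4.5, -1.5, 0], "yaw": 0}
    - {"claw": 0, "linear": [4.5, -1.5, 0], "yaw": 0}
    - {"claw": 0.5, "linear": [0, 0, 0], "yaw": -8}
    - {"claw": 1, "linear": [0, 0, 0], "yaw": -8}
    - {"claw": 1, "linear": [0, 0, 0], "yaw": -8}

```text
time_s: 0.6
tcp_pos: [616.2, 93.5, 226.5]
tool_rot: [-3.133, -0.002, 1.999]
force: [-0.7, 0.2, -0.8]
finger_gap: 44.0
```

apply_moves:
  motion:
    - {"claw": 1, "linear": [0, 0, 0], "yaw": -8}
    - {"claw": 1, "linear": [0, 0, 0], "yaw": -8}
    - {"claw": 1, "linear": [0, 0, 0], "yaw": 0}
    - {"claw": 1, "linear": [0, 0, 0], "yaw": 0}
    - {"claw": 1, "linear": [0, 0, 0], "yaw": 0}

```text
time_s: 1.1
tcp_pos: [614.3, 93.6, 223.9]
tool_rot: [-3.129, -0.007, 2.287]
force: [-0.6, 0.3, 0.8]
finger_gap: -0.0
```

```bash
python3 - <<'E'
from cell import sense, imaging, robot
import cv2,numpy as np
s=sense();print({k:np.round(s[k],2).tolist() for k in("tcp_pos","tool_rot","force","finger_gap","joint_positions","time_s")})
a=imaging.camera("scene")["color"][150:330,150:350,::-1];b=imaging.camera("wrist")["color"][:,:,::-1]
a=cv2.resize(a,(400,360),interpolation=2);b=b[:,:].copy();b=cv2.resize(b,(400,300))
c=np.zeros((360,800,3),np.uint8);c[:,:400]=a;c[:300,400:]=b;cv2.imwrite("pics/c2.png",c)
E
```

```text
{'tcp_pos': [614.32, 93.56, 223.88], 'tool_rot': [-3.13, -0.01, 2.29], 'force': [-0.56, 0.31, 0.81], 'finger_gap': -0.02, 'joint_positions': [-0.06, 0.59, -0.21, 1.5, 0.13, 1.08, 0.42], 'time_s': 1.1}
```

View pics/c2.png

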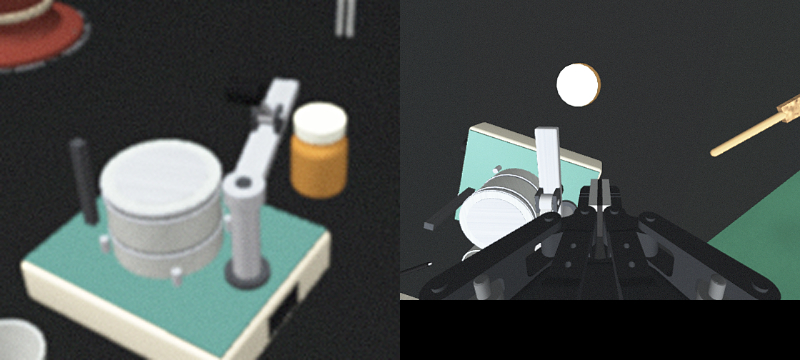

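Closed fingers are on the outer side of the strap and parallel to it, and the jar is well clear. Next I'll descend.

apply_moves:
  motion:
    - {"claw": 1, "linear": [0.6, 0, 4], "yaw": 0}
    - {"claw": 1, "linear": [0, 0, 4], "yaw": 0}
    - {"claw": 1, "linear": [0, 0, 0], "yaw": 0}
    - {"claw": 1, "linear": [0, -1.5, 0], "yaw": 0}
    - {"claw": 1, "linear": [0, -1, 0], "yaw": 0}

```text
time_s: 1.7
tcp_pos: [593.6, 83.4, 145.9]
tool_rot: [-3.136, -0.003, 2.285]
force: [0.3, -0.2, 0.5]
finger_gap: 0.1
```

apply_moves:
  motion:
    - {"claw": 1, "linear": [0, -0.5, 0.5], "yaw": 0}
    - {"claw": 1, "linear": [0, -0.5, 0], "yaw": 0}
    - {"claw": 1, "linear": [0, -0.5, 0], "yaw": 0}
    - {"claw": 1, "linear": [0.1, -1.0, 0], "yaw": -4}

```text
time_s: 2.1
tcp_pos: [577.8, 69.2, 145.8]
tool_rot: [3.134, 0.003, 2.356]
force: [1.0, 0.2, -0.7]
finger_gap: 0.1
```

apply_moves:
  motion:
    - {"claw": 1, "linear": [0.1, -0.5, 0.6], "yaw": -4}
    - {"claw": 1, "linear": [0.1, -1.0, 0.3], "yaw": -4}
    - {"claw": 1, "linear": [0.1, -1.0, 0], "yaw": -4}
    - {"claw": 1, "linear": [0, 0, 0], "yaw": 0}

```text
time_s: 2.5
tcp_pos: [566.8, 60.0, 148.3]
tool_rot: [3.111, 0.019, 2.576]
force: [-0.9, -0.1, 0.4]
finger_gap: -0.0
```

```bash
python3 - <<'E'
from cell import sense, imaging, robot
import cv2,numpy as np
s=sense();print({k:np.round(s[k],2).tolist() for k in("tcp_pos","tool_rot","force","finger_gap","joint_positions","time_s")})
a=imaging.camera("scene")["color"][120:300,180:380,::-1];b=imaging.camera("side")["color"][130:280,200:350,::-1]
a=cv2.resize(a,(400,360),interpolation=2);b=cv2.resize(b,(400,400),interpolation=2)
c=np.zeros((400,800,3),np.uint8);c[:360,:400]=a;c[:400,400:]=b;cv2.imwrite("pics/c3.png",c)
E
```

```text
{'tcp_pos': [566.82, 59.96, 148.32], 'tool_rot': [3.11, 0.02, 2.58], 'force': [-0.91, -0.05, 0.35], 'finger_gap': -0.02, 'joint_positions': [0.05, 0.59, -0.29, 1.78, 0.22, 0.77, 0.66], 'time_s': 2.5}
```

View pics/c3.png

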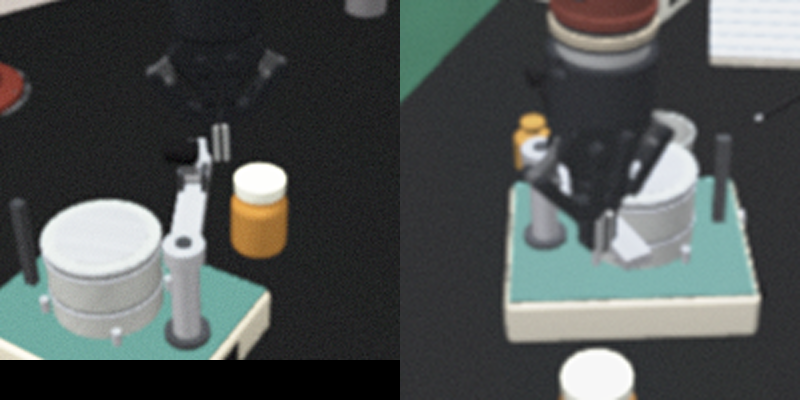

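apply_moves:
  motion:
    - {"claw": 1, "linear": [0, 0, 0.7], "yaw": 0}
    - {"claw": 1, "linear": [0, 0, 0.3], "yaw": 0}
    - {"claw": 1, "linear": [0, -1, 0], "yaw": 0}
    - {"claw": 1, "linear": [0, -1, 0], "yaw": 0}
    - {"claw": 1, "linear": [0, -1, 0], "yaw": 0}

```text
time_s: 3.1
tcp_pos: [558.8, 45.3, 146.1]
tool_rot: [3.09, 0.029, 2.577]
force: [0.7, 3.9, 6.8]
finger_gap: 0.2
```

apply_moves:
  motion:
    - {"claw": 1, "linear": [0, 0, 0], "yaw": 0}

```text
time_s: 3.2
tcp_pos: [557.5, 43.6, 146.0]
tool_rot: [3.093, 0.028, 2.575]
force: [-1.5, -0.2, 6.4]
finger_gap: -0.3
```

apply_moves:
  motion:
    - {"claw": 1, "linear": [0, 0, 0.6], "yaw": 0}

```text
time_s: 3.3
tcp_pos: [559.2, 45.2, 145.0]
tool_rot: [3.089, 0.03, 2.574]
force: [-12.8, 7.4, 54.9]
finger_gap: 0.1
```

apply_moves:
  motion:
    - {"claw": 1, "linear": [0, 0, 0], "yaw": 0}

```text
time_s: 3.4
tcp_pos: [559.6, 45.6, 146.9]
tool_rot: [3.087, 0.032, 2.574]
force: [1.0, 2.8, -1.6]
finger_gap: 0.1
```

```bash
python3 - <<'E'
from cell import sense, imaging, robot
import cv2,numpy as np
s=sense();print({k:np.round(s[k],3).tolist() for k in("tcp_pos","tool_rot","force","joint_positions","time_s")})
b=imaging.camera("side")["color"][150:270,220:340,::-1]; w=imaging.camera("wrist")["color"][:,:,::-1]
c=np.zeros((400,800,3),np.uint8);c[:300,:400]=cv2.resize(w,(400,300));c[:400,400:]=cv2.resize(b,(400,400),interpolation=2);cv2.imwrite("pics/c4.png",c)
E
```

```text
{'tcp_pos': [559.624, 45.65, 146.902], 'tool_rot': [3.087, 0.032, 2.574], 'force': [0.951, 2.767, -1.624], 'joint_positions': [0.088, 0.568, -0.299, 1.83, 0.215, 0.713, 0.683], 'time_s': 3.4}
```

View pics/c4.png

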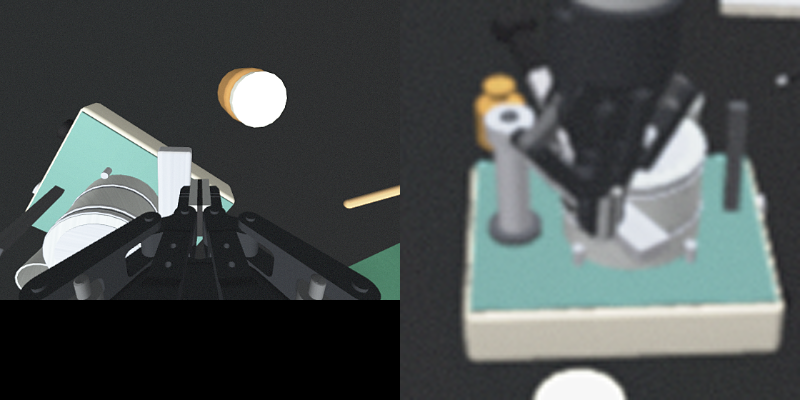

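Pressing down met resistance, so the finger's shoulder is probably sitting on the strap edge. I'll back off outward, lower, then push again.

apply_moves:
  motion:
    - {"claw": 1, "linear": [0, 1.2, -0.2], "yaw": 0}
    - {"claw": 1, "linear": [0, 0.8, 0], "yaw": 0}
    - {"claw": 1, "linear": [0.4, 0, 0.5], "yaw": 0}
    - {"claw": 1, "linear": [0, 0, 0.5], "yaw": 0}
    - {"claw": 1, "linear": [0, 0, 0], "yaw": 0}

```text
time_s: 4.0
tcp_pos: [564.1, 58.6, 133.0]
tool_rot: [3.1, 0.027, 2.569]
force: [1.3, 0.5, 0.4]
finger_gap: 0.1
```

apply_moves:
  motion:
    - {"claw": 1, "linear": [0, 0, -0.6], "yaw": 0}
    - {"claw": 1, "linear": [0, -0.8, 0], "yaw": 0}
    - {"claw": 1, "linear": [0, -0.8, 0], "yaw": 0}
    - {"claw": 1, "linear": [0.1, -1, 0], "yaw": -4}
    - {"claw": 1, "linear": [0.1, -1, 0], "yaw": -4}

```text
time_s: 4.5
tcp_pos: [543.0, 31.4, 138.0]
tool_rot: [3.098, 0.033, 2.716]
force: [0.6, 2.3, 0.4]
finger_gap: 0.0
```

apply_moves:
  motion:
    - {"claw": 1, "linear": [0.1, -1, 0], "yaw": -4}
    - {"claw": 1, "linear": [0.1, -1, 0], "yaw": -4}
    - {"claw": 1, "linear": [0.1, -1, 0], "yaw": -4}
    - {"claw": 1, "linear": [0.1, -1, 0], "yaw": -4}
    - {"claw": 1, "linear": [0.1, -1, 0], "yaw": -4}

```text
time_s: 5.0
tcp_pos: [522.9, -13.8, 137.9]
tool_rot: [3.106, 0.052, 3.083]
force: [0.7, 2.6, -0.0]
finger_gap: 0.1
```

apply_moves:
  motion:
    - {"claw": 1, "linear": [0.1, -1, 0], "yaw": -4}
    - {"claw": 1, "linear": [0.1, -1, 0], "yaw": -4}
    - {"claw": 1, "linear": [0.1, -1, 0], "yaw": -4}
    - {"claw": 1, "linear": [0.1, -1, 0], "yaw": -4}

```text
time_s: 5.4
tcp_pos: [519.1, -53.8, 137.7]
tool_rot: [3.119, 0.063, -2.907]
force: [0.5, 1.9, -1.4]
finger_gap: -0.0
```

apply_moves:
  motion:
    - {"claw": 1, "linear": [0.1, -0.8, 0], "yaw": -4}
    - {"claw": 1, "linear": [0.1, -0.7, 0], "yaw": -3}
    - {"claw": 1, "linear": [0, -0.4, 0], "yaw": 0}
    - {"claw": 1, "linear": [0, 0, 0], "yaw": 0}

```text
time_s: 5.8
tcp_pos: [521.2, -72.9, 137.8]
tool_rot: [3.124, 0.069, -2.782]
force: [0.7, 2.2, -0.8]
finger_gap: -0.1
```

apply_moves:
  motion:
    - {"claw": 1, "linear": [0, -0.4, 0], "yaw": 0}
    - {"claw": 1, "linear": [0, -0.3, 0], "yaw": 0}

```text
time_s: 6.0
tcp_pos: [521.1, -73.0, 137.8]
tool_rot: [3.115, 0.068, -2.779]
force: [-0.8, 7.1, 1.4]
finger_gap: -0.2
```

apply_moves:
  motion:
    - {"claw": 1, "linear": [0, -0.4, 0], "yaw": 0}
    - {"claw": 1, "linear": [0, -0.2, 0], "yaw": 0}

```text
time_s: 6.2
tcp_pos: [521.0, -72.8, 138.0]
tool_rot: [3.108, 0.066, -2.775]
force: [-0.3, 3.2, -0.8]
finger_gap: -0.1
```

```bash
python3 - <<'E'
from cell import sense, imaging, robot
import cv2,numpy as np
a=imaging.camera("scene")["color"][150:330,130:330,::-1];b=imaging.camera("side")["color"][130:280,210:360,::-1]
c=np.zeros((400,800,3),np.uint8);c[:360,:400]=cv2.resize(a,(400,360),interpolation=2);c[:400,400:]=cv2.resize(b,(400,400),interpolation=2);cv2.imwrite("pics/c5.png",c)
E
```

```text
(no output)
```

View pics/c5.png

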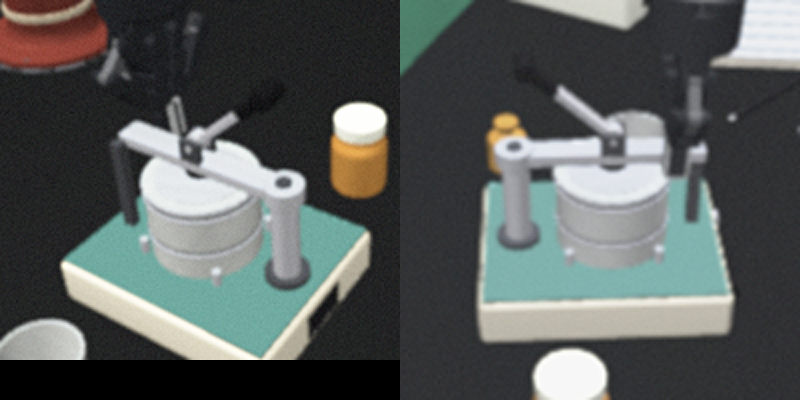

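The strap lies against the stop post: the reading held under 7 N, and both views agree. The lever is still up, with the grip at about (262,198) in the scene view and (257,155) in the side view. I'll back off, rise and triangulate the grip.

apply_moves:
  motion:
    - {"claw": 1, "linear": [0.3, 1.5, 0], "yaw": 0}
    - {"claw": 1, "linear": [0.2, 1, 0], "yaw": 0}
    - {"claw": 1, "linear": [0, 0.5, -4.5], "yaw": 0}
    - {"claw": 1, "linear": [0, 0, -4.5], "yaw": 0}
    - {"claw": 1, "linear": [0, 0, -4.5], "yaw": 0}

```text
time_s: 6.8
tcp_pos: [491.4, -55.5, 270.3]
tool_rot: [3.107, 0.046, -2.777]
force: [0.6, -0.6, 0.1]
finger_gap: -0.4
```

```bash
python3 - <<'E'
from h import *
from cell import sense
print(tri((262.5,197.5),(256.9,155.1)), "hinge",tri((130+195/2,150+74),(210+213*.375,130+145*.375)),"end",tri((130+128/2,150+66),(210+300*.375,130+153*.375)),"piv",tri((130+285/2,150+91),(210+114*.375,130+148*.375)))
s=sense();print(s["tcp_pos"],s["tool_rot"],s["force"])
E
```

```text
[644.76312286 -52.3610666  231.41886319] hinge [575.21810344 -78.57900305 154.16975245] end [ 504.25210889 -106.71489065  143.54231022] piv [655.9562206  -45.67506178 153.36599193]
[491.39137146 -55.52678929 270.32523062] [ 3.10684386  0.04560258 -2.7772625 ] [ 0.59593838 -0.59706328  0.12051384]
```

apply_moves:
  motion:
    - {"claw": 1, "linear": [-1, -0.4, -1.5], "yaw": 0}
    - {"claw": 1, "linear": [-3.5, -1.3, -0.3], "yaw": 0}
    - {"claw": 1, "linear": [-3.5, -1.3, 0], "yaw": 0}
    - {"claw": 1, "linear": [-3.5, -1.3, 0], "yaw": 0}
    - {"claw": 1, "linear": [-2, -0.7, 0], "yaw": 0}

```text
time_s: 7.3
tcp_pos: [636.7, -59.5, 303.7]
tool_rot: [3.129, 0.05, -2.785]
force: [-0.3, -0.0, -0.1]
finger_gap: 0.2
```

apply_moves:
  motion:
    - {"claw": 1, "linear": [0, 0, 0], "yaw": 0}

```text
time_s: 7.4
tcp_pos: [638.1, -59.6, 302.7]
tool_rot: [3.129, 0.05, -2.785]
force: [-0.6, 0.5, 0.3]
finger_gap: -0.1
```

```bash
python3 - <<'E'
from cell import sense, imaging, robot
import cv2,numpy as np
print(sense()["tcp_pos"],sense()["tool_rot"])
a=imaging.camera("scene")["color"][120:300,130:330,::-1];b=imaging.camera("side")["color"][90:240,190:340,::-1]
c=np.zeros((400,800,3),np.uint8);c[:360,:400]=cv2.resize(a,(400,360),interpolation=2);c[:400,400:]=cv2.resize(b,(400,400),interpolation=2);c=cv2.convertScaleAbs(c,alpha=1.6);cv2.imwrite("pics/c6.png",c)
E
```

```text
[638.14351157 -59.61974575 302.69990411] [ 3.12922109  0.05005074 -2.78546066]
```

View pics/c6.png

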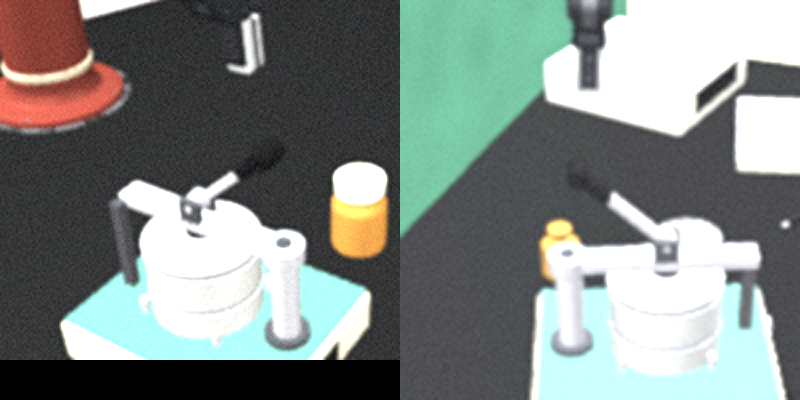

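apply_moves:
  motion:
    - {"claw": 1, "linear": [-1.1, 0.6, 2], "yaw": 0}
    - {"claw": 1, "linear": [0, 0, 2], "yaw": 0}
    - {"claw": 1, "linear": [0, 0, 0.7], "yaw": 0}
    - {"claw": 1, "linear": [0, 0, 0], "yaw": 0}

```text
time_s: 7.9
tcp_pos: [641.2, -50.2, 257.2]
tool_rot: [3.134, 0.044, -2.786]
force: [-0.2, 0.3, -0.4]
finger_gap: 0.3
```

apply_moves:
  motion:
    - {"claw": 1, "linear": [-0.2, 0, 0.8], "yaw": 0}
    - {"claw": 1, "linear": [-0.2, 0, 0.7], "yaw": 0}
    - {"claw": 1, "linear": [-0.3, 0, 0.6], "yaw": 0}

```text
time_s: 8.2
tcp_pos: [649.5, -47.9, 239.1]
tool_rot: [3.137, 0.05, -2.787]
force: [0.3, 0.3, 3.7]
finger_gap: 0.3
```

apply_moves:
  motion:
    - {"claw": 1, "linear": [-0.5, 0, 0.8], "yaw": 0}
    - {"claw": 1, "linear": [-0.4, 0, 0.9], "yaw": 0}
    - {"claw": 1, "linear": [-0.4, 0, 1], "yaw": 0}

```text
time_s: 8.5
tcp_pos: [666.8, -41.0, 214.5]
tool_rot: [3.138, 0.059, -2.787]
force: [0.7, 1.0, 3.3]
finger_gap: 0.1
```

apply_moves:
  motion:
    - {"claw": 1, "linear": [0, 0, 1], "yaw": 0}
    - {"claw": 1, "linear": [0, 0, 1], "yaw": 0}
    - {"claw": 1, "linear": [-0.1, 0, 0.8], "yaw": 0}

```text
time_s: 8.8
tcp_pos: [672.8, -38.4, 184.9]
tool_rot: [3.139, 0.066, -2.787]
force: [0.9, 0.6, 3.6]
finger_gap: 0.2
```

apply_moves:
  motion:
    - {"claw": 1, "linear": [0.3, 0, 0.6], "yaw": 0}
    - {"claw": 1, "linear": [0.2, 0, 0.4], "yaw": 0}
    - {"claw": 1, "linear": [0, 0, 0.3], "yaw": 0}

```text
time_s: 9.1
tcp_pos: [669.7, -39.3, 172.3]
tool_rot: [3.139, 0.069, -2.787]
force: [-5.4, -0.3, 22.0]
finger_gap: -0.3
```

apply_moves:
  motion:
    - {"claw": 1, "linear": [0, 0, 0.4], "yaw": 0}
    - {"claw": 1, "linear": [0, 0, 0.4], "yaw": 0}

```text
time_s: 9.3
tcp_pos: [669.7, -39.4, 172.4]
tool_rot: [-3.141, 0.07, -2.788]
force: [-5.1, -0.2, 18.6]
finger_gap: 0.1
```

The lever is on its hard stop: z 172.4 against 173 expected, and it doesn't move under about 20 N. I'll retract straight up, then check.

apply_moves:
  motion:
    - {"claw": 1, "linear": [0, 0, -1], "yaw": 0}
    - {"claw": 1, "linear": [0, 0, -3], "yaw": 0}
    - {"claw": 1, "linear": [0, 0, -4], "yaw": 0}
    - {"claw": 1, "linear": [0, 0, -4], "yaw": 0}
    - {"claw": 1, "linear": [0, 0, 0], "yaw": 0}

```text
time_s: 9.8
tcp_pos: [652.7, -46.6, 290.5]
tool_rot: [3.141, 0.043, -2.79]
force: [0.8, 0.6, 0.1]
finger_gap: -0.2
```

apply_moves:
  motion:
    - {"claw": 1, "linear": [0, 0, 0], "yaw": 0}
    - {"claw": 1, "linear": [0, 0, 0], "yaw": 0}

```text
time_s: 10.0
tcp_pos: [650.0, -48.4, 288.3]
tool_rot: [3.141, 0.035, -2.791]
force: [0.8, 0.2, -0.6]
finger_gap: -0.1
```

```bash
python3 - <<'E'
from cell import sense, imaging, robot
import cv2,numpy as np
s=sense();print(s["tcp_pos"],s["force"],s["time_s"])
a=imaging.camera("scene")["color"][120:420,100:350,::-1];b=imaging.camera("side")["color"][130:330,200:350,::-1]
c=np.zeros((530,800,3),np.uint8);c[:480,:400]=cv2.resize(a,(400,480),interpolation=2);c[:530,400:]=cv2.resize(b,(400,530),interpolation=2);c=cv2.convertScaleAbs(c,alpha=1.3);cv2.imwrite("pics/c7.png",c)
E
```

```text
[650.01126205 -48.39074323 288.30652667] [ 0.83228498  0.1522531  -0.63760864] 10.0
```

View pics/c7.png

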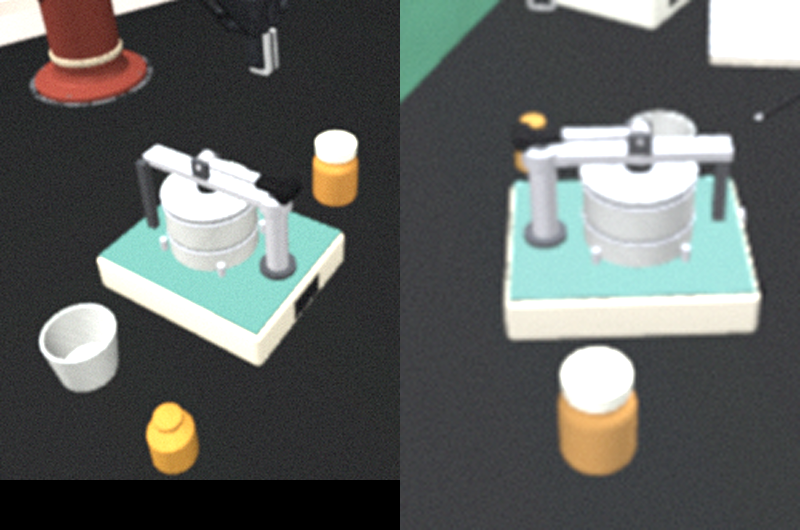

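The lever is level over the pivot, with its grip at about (280,187) in the left crop. The strap rests against the stop post, and the stack and bystanders are in place. The gripper is more than 100 mm above everything, so I'm handing in.

```bash
python3 -c "
from cell import robot
robot.job_done()"
```

```text
the job is handed in; nothing more can be done
```

The stack is clamped: I pushed the strap round to its stop post with the outside of the closed fingers, then pressed the cam lever down to its stop. I handed the job in at about 10 s of the 48 s allowed.

- **Strap:** it stopped moving under about 7 N. Two-view triangulation put it at 201.9°, against about 201.5° for fully closed. The lever was still up at that point.
- **Lever:** it stopped with the fingertip at 172.4 mm (173 mm expected) and did not move further under about 20 N.
- **Final picture:** the lever is level, the strap is at the post, and the stack, cup, weight and jar look unmoved. The gripper is more than 100 mm clear of everything, with no contact force beyond sensor noise.

**What went wrong or disagreed:**
- **Downward contact:** early in the sweep the finger briefly pressed down on something, probably the strap edge, reading about 55 N at the wrist. That is under the 120 N wrist limit. If the gripper's body rather than the finger made the contact, it would have been over the 40 N limit; I could not tell which. I backed off, lowered the fingers and finished the sweep at 2–3 N.
- **Lever start height:** the lever tip measured about 10 mm lower than the stated fully-up position. That would be roughly 0.15 rad already pushed, or measuring error, and is well under the 0.4 rad limit.
- **Pad force:** I had no way to measure the pad's force on the lid.

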